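# Sort closed canisters by heft and shut the weight case

## Robot

A 6-joint arm with a two-finger parallel gripper is mounted at the origin on a cart in front of the work surface, level with it; the furniture and walls round the work are solid. World frame = base frame: x ahead of the robot, y to its left, z up, the work surface at z = 0. Lengths are in m, angles in degrees, forces in N, time in s.
With the tool pointing down it reaches from about 0.375 to 0.9 m from the base axis. Payload 3.1 kg.
Tool frame: the origin (TCP) lies at the very end of the fingers, on their centre line; the grasp point (between the pads) lies bot.grip_point_offset behind it (bot.grip_point_offset is the distance from the TCP to the grasp point, in m); z points along the fingers, y is the line along which they close (so a half turn about z gives the same grasp; the last joint's range is limited). The gripper opens to 87 mm and grips with 3 to 60 N. Pads are 19 mm wide; open, the fingers measure 117 mm over their backs; the gripper's body (75 mm by 190 mm) begins 51 mm behind the grasp point.
Start: joints at [63.684, 30.224, 82.088, -0, 67.689, -10.227], TCP at [0.173, 0.601, 0.223] pointing down, gripper open.
Joint ranges: [-176.69, 176.69], [-43.24, 126.21], [12.49, 139.97], [-82, 262], [0, 151.66], [-163.58, 163.58]. Speed limits (degrees/s): [159.86, 159.86, 180, 180, 180, 180].

## Interface

Orientations are given as a 3x3 rotation matrix whose columns are the frame's x, y, z axes.
In Python, from rig import bot, viewer, ticket gives the robot as it stands.
- The arm moves only by the tool servo_tool, never from a script. Its argument "targets" is a list of rows, each an object with "offset": the shift along the tool's x, y, z in m, a list of three; "dr": the turn, a rotation vector about the tool's x, y, z in degrees, a list of three. In form: [{"offset": [x, y, z], "dr": [ax, ay, az]}, ...]. A call has 1 to 20 rows; each row is the pose to reach, as a shift and turn from the pose commanded when the call began, along the tool's axes at that moment; what a row does not reach only later rows make up. A row lasts 1/12 s, in which the tool goes at most 41.7 mm and 7.16 degrees, less where a joint would pass 70% of its speed; a pose out of reach is approached as far as the arm can. A call with a gripper value outside its range is refused whole. "gripper" is the gripper command: -1 is fully open, 1 is shut, values between are in proportion, set as the call begins (left out, the last holds). The fingers move at their own pace and stop on an object; the grip force is fixed at half the most. Time passes only in rows, so rows that repeat a pose let the fingers close. It gives the time, the measured TCP pose, the force, the opening and the grip force at its end, in the units of the state.
- bot.read_state(): the state, without advancing time (a new reading comes with each control period).
- viewer.capture(name): name is "scene" or "top" or "wrist"; returns a dict with "color" (384x512x3 uint8, red, green, blue), "camera_matrix" (3x3 intrinsics, pixels), "R" (3x3) and "t" (3): a world point X has camera coordinates R X + t. Camera axes: x right, y down, z forward; pixel columns grow to the right and rows downward; lengths in m; the calibration is good to about 2 mm. A picture is of the moment at which its call begins. There is no depth.
- ticket.hand_in(): hands the job in; it is judged then, once.
The state is a dict: "time_s": time; "joint_positions": joint angles; "qvel": joint speeds; "tau": joint torques, N m; "position": TCP position; "tcp_rot": TCP orientation; "force": force on the tool from outside, world axes, zero at the start; "moment": the same for the moment, N m; "opening": opening from 0.0 (shut) to 1.0 (fully open); "grasp_force": force on a finger pad.
Only numpy, scipy, OpenCV 4.12 (cv2) and the standard library are available. Lean on these libraries where they do the work, as an engineer would, in place of code of your own. Each camera call takes 0.05 s, during which the arm holds its last target. There are 200 camera calls.

## Task

The three grey canisters with blue caps look alike, but some hold a steel balance weight and the others only foam: lift each one to feel which it is, stand those with a weight upright in the open black case and the light ones upright in the white tray. When all three are put away and released, close the lid of the case fully, without slamming it. Do not tip any canister over, and leave the red-capped canister, the beaker, the tip box and the marker pen where they are.

Things in the scene. Friction and masses are not known exactly. Their poses are not given: they have to be found in the camera images.
- canister_1: 62 mm high, round grey body 46 mm across and 48 mm high with a white band, blue screw cap 43 mm across on top, opaque and closed; origin at the centre of its underside, z up. It weighs about 0.13 kg if it holds only foam and 0.45 to 0.65 kg if it holds a steel weight; which it is varies from run to run, does not show, and the numbering says nothing about it. One or two of the three blue-capped ones hold a weight.
- canister_2: 62 mm high, round grey body 46 mm across and 48 mm high with a white band, blue screw cap 43 mm across on top, opaque and closed; origin at the centre of its underside, z up. It weighs about 0.13 kg if it holds only foam and 0.45 to 0.65 kg if it holds a steel weight; which it is varies from run to run, does not show, and the numbering says nothing about it. One or two of the three blue-capped ones hold a weight.
- canister_3: 62 mm high, round grey body 46 mm across and 48 mm high with a white band, blue screw cap 43 mm across on top, opaque and closed; origin at the centre of its underside, z up. It weighs about 0.13 kg if it holds only foam and 0.45 to 0.65 kg if it holds a steel weight; which it is varies from run to run, does not show, and the numbering says nothing about it. One or two of the three blue-capped ones hold a weight.
- canister_red: 62 mm high, round grey body 46 mm across and 48 mm high with a white band, red screw cap 43 mm across on top, opaque and closed; origin at the centre of its underside, z up. A bystander: leave it where it stands.
- case: black open case fixed to the bench, outside 138 mm along its x by 208 mm along its y, walls 45 mm high and 4 mm thick, inner floor 4 mm above its origin, which is the centre of its underside. Its x points away from the robot, to the hinge side; it has room for two canisters side by side along its y, for instance 50 mm either side of the centre.
- case_lid (a joint): hinge of the case's black lid, in rad: 0 shut, grows as it opens, stop at 1.9; it starts wide open, standing up on the far side of the case. The lid is a cover 138 x 208 mm and 32 mm deep that clears standing canisters by about 7 mm when shut. The hinge is stiff, the lid stays at any angle; about 2 to 4 N at its free edge moves it.
- case_hinge (a point): middle of the lid's hinge line, which runs along the case's y at the far upper edge of the case wall (69 mm from the case centre, 45.5 mm above its underside). When shut the lid reaches 138 mm from here towards the robot and its outer face lies 32 mm above this point.
- case_tab (a point): tip region of the yellow tab (15 mm long, 44 mm wide, 8 mm thick) in the middle of the lid's free edge wall; 148 mm from the hinge line; it points up while the lid is open and to the robot when shut.
- tray: shallow white tray fixed to the bench, outside 200 mm along its x by 115 mm along its y, walls 25 mm high and 4 mm thick, inner floor 4 mm above its origin, which is the centre of its underside; x points away from the robot; room for two canisters along its x, for instance 47 mm either side of the centre.
- beaker: clear beaker, 57 mm across, 62 mm high, origin at the centre of its underside; a bystander.
- tip_box: blue pipette tip box, 68 x 120 x 62 mm, origin at the centre of its underside; a bystander.
- marker: marker pen with red cap, lying, 12 x 132 x 13 mm, its length along its y, origin at the centre of its underside; a bystander.
There are look-alikes about, which are no part of the job. What is shaped like the canister_3 but turquoise is not meant.

How it is judged (in metres and radians):
On the way, in this order (a step that is already met when the one before it is completed fails the run):
1. all three blue-capped canisters stand released where they belong (weights in the case, light ones in the tray) (((x of canister_1 in the frame of case between -0.05 and 0.05 m and y of canister_1 in the frame of case between -0.085 and 0.085 m and z of canister_1 in the frame of case below 0.012 m and angle between canister_1's own z axis and vertical below 0.12 rad and contact force between canister_1 and case above 2.7 N) or (x of canister_1 in the frame of tray between -0.08 and 0.08 m and y of canister_1 in the frame of tray between -0.04 and 0.04 m and z of canister_1 in the frame of tray below 0.012 m and angle between canister_1's own z axis and vertical below 0.12 rad and contact force between canister_1 and tray between 0.3 and 2.7 N)) and contact force between the fingers and canister_1 below 0.1 N and linear speed of each of canister_1, canister_2, canister_3 below 0.02 m/s and ((x of canister_2 in the frame of case between -0.05 and 0.05 m and y of canister_2 in the frame of case between -0.085 and 0.085 m and z of canister_2 in the frame of case below 0.012 m and angle between canister_2's own z axis and vertical below 0.12 rad and contact force between canister_2 and case above 2.7 N) or (x of canister_2 in the frame of tray between -0.08 and 0.08 m and y of canister_2 in the frame of tray between -0.04 and 0.04 m and z of canister_2 in the frame of tray below 0.012 m and angle between canister_2's own z axis and vertical below 0.12 rad and contact force between canister_2 and tray between 0.3 and 2.7 N)) and contact force between the fingers and canister_2 below 0.1 N and ((x of canister_3 in the frame of case between -0.05 and 0.05 m and y of canister_3 in the frame of case between -0.085 and 0.085 m and z of canister_3 in the frame of case below 0.012 m and angle between canister_3's own z axis and vertical below 0.12 rad and contact force between canister_3 and case above 2.7 N) or (x of canister_3 in the frame of tray between -0.08 and 0.08 m and y of canister_3 in the frame of tray between -0.04 and 0.04 m and z of canister_3 in the frame of tray below 0.012 m and angle between canister_3's own z axis and vertical below 0.12 rad and contact force between canister_3 and tray between 0.3 and 2.7 N)) and contact force between the fingers and canister_3 below 0.1 N), for 0.2 s.
2. the lid of the case is shut (value of joint case_lid below 0.05 rad), for 0.2 s.
At the end, for the whole second after the job is handed in: Each blue-capped canister with a weight stands on the floor of the case and each light one on the floor of the tray, told by its weight on that floor (more or less than 2.7 N), within the walls, upright to 0.12 rad, at rest and not touched by the fingers; the lid is shut to 0.05 rad (all of step 1 and value of joint case_lid below 0.05 rad).
It fails at once if a canister is tipped over (more than 0.8 rad) (angle between any of canister_1, canister_2, canister_3, canister_red's own z axis and vertical above 0.8 rad).
It fails at once if the red-capped canister, beaker, tip box or marker pen is moved by more than 25 mm (distance of any of canister_red, beaker, tip_box, marker from where it was at the start of the episode above 0.025 m).
It fails at once if the lid is slammed (faster than 6 rad/s) (velocity of joint case_lid below -6 rad/s).
It also fails if it takes over 72 s, if anything falls off the work surface, if the arm or the gripper's body presses on something with over 40 N, if the wrist force passes 120 N, or if a joint passes its speed limit or range.

## Working session

There is one attempt and no reset: what is moved stays moved. The work goes in short steps, Python scripts to look and compute and a tool call to move; the robot and the scene stay as the last step left them, time stands still between calls to the robot, and variables do not carry over. Pictures are saved under pics/ and viewed, at most 10 in all, crops included, and the job is handed in when it is done.

Besides the shell and the picture viewer there is one more tool, called after "Emit:" as name(argument=value, ...) on one line, values as JSON. servo_tool: Moves the arm, as the interface text tells. Its arguments: {"type":"object","properties":{"targets":{"type":"array"},"gripper":{"type":"number"}},"required":["targets"]}

```bash
ls; mkdir -p pics; python3 - <<'E'
from rig import bot,viewer
import cv2,numpy as np
a=viewer.capture("top");b=viewer.capture("scene")
for n,c in(("top",a),("scene",b)):
    cv2.imwrite(f"pics/{n}0.png",c["color"][:,:,::-1]); print(n,c["camera_matrix"],c["R"],c["t"])
    np.savez(f"{n}0.npz",**c)
s=bot.read_state();print(s,bot.grip_point_offset)
E
```

```text
pics
top [[443.81643323   0.         252.66342814]
 [  0.         443.81643323 188.5632929 ]
 [  0.           0.           1.        ]] [[-0.0248246  -0.99968907  0.00234784]
 [-0.9757331   0.02371849 -0.21767488]
 [ 0.21755151 -0.00769456 -0.97601851]] [0.05409021 0.54424999 1.23599081]
scene [[353.71083468   0.         264.42828898]
 [  0.         353.71083468 189.25400192]
 [  0.           0.           1.        ]] [[ 0.77963781 -0.62594974  0.01875684]
 [-0.42334947 -0.54889138 -0.72075897]
 [ 0.46145435  0.55399024 -0.69293195]] [-0.40511421  0.30824534  0.78203189]
{'time_s': 0.1, 'joint_positions': array([ 6.36835910e+01,  3.02731357e+01,  8.21478592e+01, -2.04269329e-03,
        6.76878491e+01, -1.02264761e+01]), 'qvel': array([ 0.03292845, -0.08425237, -0.21131312,  0.01997726, -0.03435405,
       -0.03536229]), 'tau': array([-7.69059861e-04, -4.40984774e+01, -1.77149087e+01,  6.35182508e-02,
        5.33860386e-02, -3.42157296e-05]), 'position': array([0.17290048, 0.59994172, 0.22168146]), 'tcp_rot': array([[-9.60831501e-01,  2.77132039e-01, -8.12619327e-04],
       [ 2.77133062e-01,  9.60830014e-01, -1.71742287e-03],
       [ 3.04836139e-04, -1.87535768e-03, -9.99998195e-01]]), 'force': array([-0.36923824,  0.17701442,  0.49858582]), 'moment': array([ 0.01120124, -0.00520021,  0.02287321]), 'grasp_force': 0.0, 'opening': 0.9996374114018555} 0.0187
```

View pics/top0.png

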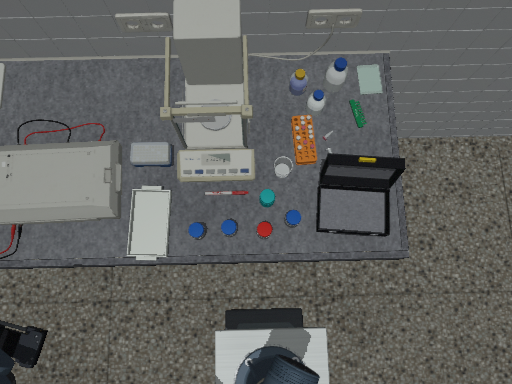

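View pics/scene0.png

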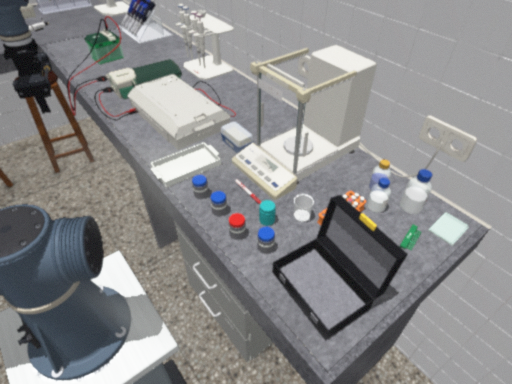

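```bash
cat > h.py <<'E'
import numpy as np,cv2
from rig import bot,viewer
def ray(c,uv,z):
    K,R,t=c["camera_matrix"],c["R"],c["t"]
    d=R.T@np.linalg.solve(K,[uv[0],uv[1],1.]); o=-R.T@t
    return o+d*(z-o[2])/d[2]
def blobs(img,lo,hi,amin=40):
    h=cv2.cvtColor(img,cv2.COLOR_RGB2HSV); m=cv2.inRange(h,lo,hi)
    n,l,s,ce=cv2.connectedComponentsWithStats(m)
    return [(ce[i],s[i]) for i in range(1,n) if s[i][4]>=amin],m
def rel(p):
    "world point -> offset in current tool axes"
    s=bot.read_state(); return s["tcp_rot"].T@(np.array(p)-s["position"])
E
python3 - <<'E'
from h import *
for n in("top","scene"):
    c=dict(np.load(f"{n}0.npz"))
    for nm,lo,hi in(("blue",(105,150,60),(125,255,255)),("red",(0,170,80),(6,255,255)),("turq",(82,120,60),(96,255,255)),("yel",(22,180,120),(32,255,255))):
        for ce,s in blobs(c["color"],lo,hi)[0]: print(n,nm,ce.round(1),s,ray(c,ce,.06).round(3))
c=dict(np.load("top0.npz")); g=cv2.cvtColor(c["color"],cv2.COLOR_RGB2BGR)
a=cv2.resize(g[175:270,120:215],(570,570),interpolation=2)
b=cv2.resize(g[145:240,310:410],(600,570),interpolation=2)
cv2.imwrite("pics/tray.png",a);cv2.imwrite("pics/case.png",b)
E
```

```text
top blue [340.2  63.9] [335  58  12  13 125] [ 0.937 -0.242  0.06 ]
top blue [317.9  94.7] [314  90   9  11  79] [ 0.835 -0.167  0.06 ]
top blue [293.  216.8] [286 210  15  15 172] [ 0.459 -0.073  0.06 ]
top blue [228.4 226.7] [221 220  15  15 177] [0.435 0.113 0.06 ]
top blue [195.9 229.4] [189 222  15  15 175] [0.43  0.206 0.06 ]
top red [264.2 228.8] [257 222  15  15 173] [0.427 0.011 0.06 ]
top turq [266.8 197.5] [260 189  15  18 226] [0.518 0.    0.06 ]
top yel [300.1  72.9] [296  69   9   8  54] [ 0.909 -0.115  0.06 ]
top yel [367.1 159.1] [360 157  16   5  59] [ 0.627 -0.301  0.06 ]
scene blue [424.1 175.2] [418 170  13  11 110] [ 0.986 -0.2    0.06 ]
scene blue [199.  180.4] [193 175  13  11 114] [0.43  0.199 0.06 ]
scene blue [383.6 182.4] [379 178  10   9  65] [ 0.86  -0.143  0.06 ]
scene blue [217.9 196.9] [211 191  15  12 140] [0.436 0.108 0.06 ]
scene blue [265.8 233.6] [258 227  16  14 181] [ 0.459 -0.079  0.06 ]
scene red [236.5 220. ] [229 214  15  13 155] [0.427 0.005 0.06 ]
scene turq [267.  212.3] [260 200  15  25 338] [ 0.508 -0.023  0.06 ]
```

View pics/tray.png

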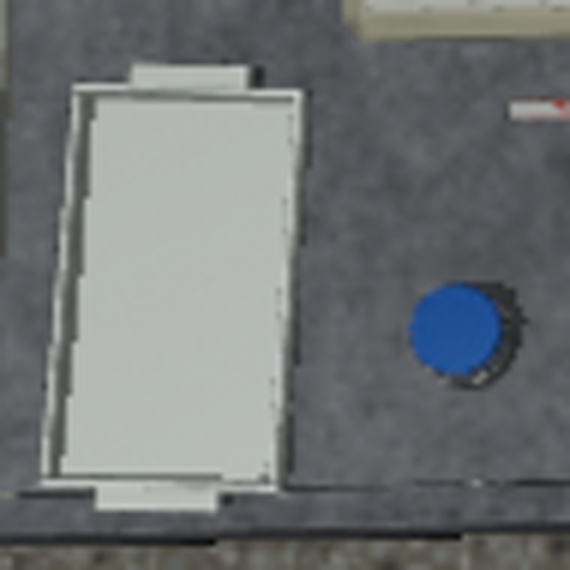

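View pics/case.png

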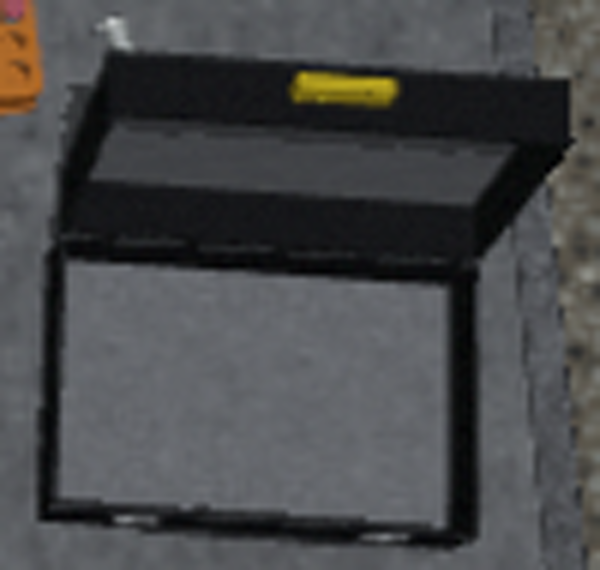

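```bash
python3 - <<'E'
from h import *
c=dict(np.load("top0.npz"))
print("cam",(-c["R"].T@c["t"]).round(3))
def box(n,o,P,z):
    W=np.array([ray(c,(o[0]+p[0]/6-.4,o[1]+p[1]/6-.4),z) for p in P]);TL,TR,BR,BL=W
    print(n,W.round(3).tolist(),"ctr",W.mean(0).round(4)); 
    for a,b in((BL,TL),(BR,TR),(TR,TL),(BR,BL)):
        d=b-a;print(np.linalg.norm(d).round(3),np.degrees(np.arctan2(d[1],d[0])).round(1))
box("tray",(120,175),[(75,87),(304,90),(280,490),(42,487)],.025)
box("case",(310,145),[(48,246),(478,270),(467,545),(40,519)],.045)
# caps, top z .062 & tab by two views
P=[dict(np.load(f"{n}0.npz")) for n in("top","scene")]
M=[p["camera_matrix"]@np.c_[p["R"],p["t"]] for p in P]
for a,b in(((367.1,159.1),None),((195.9,229.4),(199,180.4)),((228.4,226.7),(217.9,196.9)),((293,216.8),(265.8,233.6))):
    print([ray(P[0],a,.062).round(4)], )
    if b:
        X=cv2.triangulatePoints(M[0],M[1],np.array(a),np.array(b,float));print((X[:3]/X[3]).ravel().round(4))
y,m=blobs(P[1]["color"],(20,150,120),(34,255,255),20);print([(k[0],k[1]) for k in y])
y,m=blobs(P[0]["color"],(100,100,200),(130,255,255),1)
E
```

```text
cam [0.263 0.051 1.325]
tray [[0.56, 0.402, 0.025], [0.556, 0.287, 0.025], [0.358, 0.296, 0.025], [0.362, 0.411, 0.025]] ctr [0.4592 0.349  0.025 ]
0.198 -2.6
0.198 -2.5
0.114 87.8
0.115 87.9
case [[0.553, -0.152, 0.045], [0.536, -0.363, 0.045], [0.401, -0.345, 0.045], [0.418, -0.14, 0.045]] ctr [ 0.4769 -0.25    0.045 ]
0.135 -4.9
0.136 -7.5
0.212 85.3
0.206 85.1
[array([ 0.6261, -0.3002,  0.062 ])]
[array([0.4294, 0.2057, 0.062 ])]
[0.4314 0.2065 0.0534]
[array([0.4349, 0.1129, 0.062 ])]
[0.4369 0.1129 0.0543]
[array([ 0.459 , -0.0731,  0.062 ])]
[ 0.4612 -0.0744  0.0535]
[(array([384.45454545, 163.79545455]), array([381, 160,   8,   8,  44], dtype=int32)), (array([367.26829268, 221.66666667]), array([360, 214,  16,  17, 123], dtype=int32))]
```

Blue-capped candidates in the top view are (196,229), (228,227) and (293,217), all with grey bodies. (267,198) is the turquoise look-alike, (264,229) is red, and (340,64)/(318,95) are white bottles. The tray crop shows one of the blue-capped canisters. Next I work out the move over the left one.

```bash
cat >> h.py <<'E'
def go(p,yaw):
    "print offset (mm) and turn about tool z (deg) that bring TCP to p, tool y to world angle yaw"
    s=bot.read_state();R=s["tcp_rot"];y=np.radians(yaw)
    Y=np.array([np.cos(y),np.sin(y),0]);Z=np.array([0,0,-1.]);G=np.c_[np.cross(Y,Z),Y,Z]
    print("off mm",(rel(p)*1000).round(1),"dr",np.degrees(cv2.Rodrigues(R.T@G)[0].ravel()).round(2),"J",s["joint_positions"].round(0))
E
python3 -c "
from h import *
go([.430,.205,.2],-2.5)"
```

```text
off mm [-356.5 -308.2   22.2] dr [-1.000e-01  6.000e-02  7.641e+01] J [ 64.  30.  82.  -0.  68. -10.]
```

Emit:
servo_tool(targets=[{"offset":[-0.3565,-0.308,0.022],"dr":[-0.1,0.06,76.4]},{"offset":[-0.3565,-0.308,0.022],"dr":[-0.1,0.06,76.4]},{"offset":[-0.3565,-0.308,0.022],"dr":[-0.1,0.06,76.4]},{"offset":[-0.3565,-0.308,0.022],"dr":[-0.1,0.06,76.4]},{"offset":[-0.3565,-0.308,0.022],"dr":[-0.1,0.06,76.4]},{"offset":[-0.3565,-0.308,0.022],"dr":[-0.1,0.06,76.4]},{"offset":[-0.3565,-0.308,0.022],"dr":[-0.1,0.06,76.4]},{"offset":[-0.3565,-0.308,0.022],"dr":[-0.1,0.06,76.4]},{"offset":[-0.3565,-0.308,0.022],"dr":[-0.1,0.06,76.4]},{"offset":[-0.3565,-0.308,0.022],"dr":[-0.1,0.06,76.4]},{"offset":[-0.3565,-0.308,0.022],"dr":[-0.1,0.06,76.4]},{"offset":[-0.3565,-0.308,0.022],"dr":[-0.1,0.06,76.4]},{"offset":[-0.3565,-0.308,0.022],"dr":[-0.1,0.06,76.4]},{"offset":[-0.3565,-0.308,0.022],"dr":[-0.1,0.06,76.4]}], gripper=-1)

```text
time_s: 1.27
position: [0.4303, 0.2051, 0.2002]
tcp_rot: [[0.046, 0.999, -0.001], [0.999, -0.046, 0.002], [0.002, -0.001, -1.0]]
force: [-0.9, 0.1, 0.3]
opening: 1.001
grasp_force: 0.0
```

```bash
python3 - <<'E'
from h import *
s=bot.read_state();print(s["time_s"],s["position"].round(4),s["tcp_rot"].round(3).tolist())
c=viewer.capture("wrist");np.savez("w0.npz",**c)
for ce,st in blobs(c["color"],(105,150,60),(125,255,255))[0]: print(ce.round(1),st,ray(c,ce,.062).round(4))
cv2.imwrite("pics/w0.png",c["color"][:,:,::-1])
go([.430,.205,.014],-2.5)
E
```

```text
1.2667 [0.4303 0.2051 0.2002] [[0.046, 0.999, -0.001], [0.999, -0.046, 0.002], [0.002, -0.001, -1.0]]
[260.6 177.1] [ 241  158   40   39 1157] [0.433  0.2093 0.062 ]
[268.9 254.4] [251 238  36  34 976] [0.4382 0.1185 0.062 ]
off mm [ -1.2   0.6 186.3] dr [-0.05 -0.11 -0.02] J [ 12.  21. 104.   0.  55.  14.]
```

View pics/w0.png

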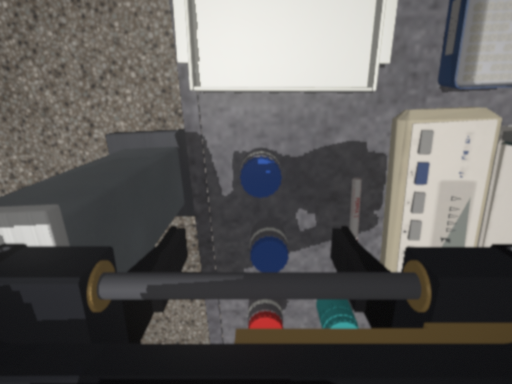

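The wrist view shows A's cap at (261,177), B's at (269,254), with the red one and turquoise below. Descending onto A (avg. 0.4315, 0.207).

Emit:
servo_tool(targets=[{"offset":[0.001,0.001,0.04],"dr":[0,0,0]},{"offset":[0.001,0.0015,0.08],"dr":[0,0,0]},{"offset":[0.001,0.0015,0.12],"dr":[0,0,0]},{"offset":[0.001,0.0015,0.15],"dr":[0,0,0]},{"offset":[0.001,0.0015,0.172],"dr":[0,0,0]},{"offset":[0.001,0.0015,0.186],"dr":[0,0,0]},{"offset":[0.001,0.0015,0.186],"dr":[0,0,0]}])

```text
time_s: 1.9
position: [0.429, 0.2081, 0.012]
tcp_rot: [[0.041, 0.999, -0.006], [0.999, -0.041, 0.001], [0.0, -0.006, -1.0]]
force: [-0.1, 0.0, -0.1]
opening: 0.999
grasp_force: 0.0
```

Emit:
servo_tool(targets=[{"offset":[0,0,0],"dr":[0,0,0]},{"offset":[0,0,0],"dr":[0,0,0]},{"offset":[0,0,0],"dr":[0,0,0]},{"offset":[0,0,0],"dr":[0,0,0]},{"offset":[0,0,0],"dr":[0,0,0]},{"offset":[0,0,0],"dr":[0,0,0]}], gripper=1)

```text
time_s: 2.4
position: [0.4325, 0.2072, 0.0153]
tcp_rot: [[0.043, 0.999, 0.002], [0.999, -0.043, 0.002], [0.002, 0.002, -1.0]]
force: [0.0, -0.3, 0.6]
opening: 0.634
grasp_force: 0.0
```

Emit:
servo_tool(targets=[{"offset":[0,0,0],"dr":[0,0,0]},{"offset":[0,0,0],"dr":[0,0,0]},{"offset":[0,0,0],"dr":[0,0,0]},{"offset":[0,0,0],"dr":[0,0,0]},{"offset":[0,0,0],"dr":[0,0,0]},{"offset":[0,0,-0.01],"dr":[0,0,0]},{"offset":[0,0,-0.03],"dr":[0,0,0]},{"offset":[0,0,-0.05],"dr":[0,0,0]},{"offset":[0,0,-0.07],"dr":[0,0,0]},{"offset":[0,0,-0.08],"dr":[0,0,0]},{"offset":[0,0,-0.08],"dr":[0,0,0]},{"offset":[0,0,-0.08],"dr":[0,0,0]},{"offset":[0,0,-0.08],"dr":[0,0,0]},{"offset":[0,0,-0.08],"dr":[0,0,0]}], gripper=1)

```text
time_s: 3.57
position: [0.4309, 0.2066, 0.0935]
tcp_rot: [[0.043, 0.999, -0.002], [0.999, -0.043, 0.001], [0.001, -0.002, -1.0]]
force: [-0.2, 0.1, -4.9]
opening: 0.511
grasp_force: 30.0
```

```bash
python3 - <<'E'
from h import *
s=bot.read_state();print(s["force"],s["position"],s["grasp_force"],s["opening"]*87)
go([.506,.347,.11],-2.5);go([.412,.351,.11],-2.5);go([.4815,-.2,.14],-95.2)
E
```

```text
[-0.15752143  0.05280908 -4.89436154] [0.43093254 0.20664678 0.09354459] 29.97875373456992 44.48856560508271
off mm [143.5  68.9 -16.4] dr [-0.12 -0.06  0.01] J [ 12.  32. 109.   0.  39.  15.]
off mm [143.4 -25.2 -16.3] dr [-0.12 -0.06  0.01] J [ 12.  32. 109.   0.  39.  15.]
off mm [-404.    68.1  -47. ] dr [-1.400e-01  5.000e-02  9.271e+01] J [ 12.  32. 109.   0.  39.  15.]
```

A weighs ~0.5 kg, so it is heavy and goes to the case, right slot.

Emit:
servo_tool(targets=[{"offset":[0,0,-0.035],"dr":[0,0,0]},{"offset":[-0.504,0.063,-0.065],"dr":[-0.1,0,92.7]},{"offset":[-0.504,0.063,-0.065],"dr":[-0.1,0,92.7]},{"offset":[-0.504,0.063,-0.065],"dr":[-0.1,0,92.7]},{"offset":[-0.504,0.063,-0.065],"dr":[-0.1,0,92.7]},{"offset":[-0.504,0.063,-0.065],"dr":[-0.1,0,92.7]},{"offset":[-0.504,0.063,-0.065],"dr":[-0.1,0,92.7]},{"offset":[-0.504,0.063,-0.065],"dr":[-0.1,0,92.7]},{"offset":[-0.504,0.063,-0.065],"dr":[-0.1,0,92.7]},{"offset":[-0.504,0.063,-0.065],"dr":[-0.1,0,92.7]},{"offset":[-0.504,0.063,-0.065],"dr":[-0.1,0,92.7]},{"offset":[-0.504,0.063,-0.065],"dr":[-0.1,0,92.7]},{"offset":[-0.504,0.063,-0.065],"dr":[-0.1,0,92.7]},{"offset":[-0.504,0.063,-0.065],"dr":[-0.1,0,92.7]},{"offset":[-0.504,0.063,-0.065],"dr":[-0.1,0,92.7]},{"offset":[-0.504,0.063,-0.065],"dr":[-0.1,0,92.7]},{"offset":[-0.504,0.063,-0.065],"dr":[-0.1,0,92.7]},{"offset":[-0.504,0.063,-0.065],"dr":[-0.1,0,92.7]}])

```text
time_s: 5.07
position: [0.4721, -0.2975, 0.1577]
tcp_rot: [[0.996, -0.088, -0.001], [-0.088, -0.996, 0.003], [-0.001, -0.003, -1.0]]
force: [-0.1, 0.3, -3.8]
opening: 0.509
grasp_force: 30.0
```

```bash
python3 - <<'E'
from h import *
s=bot.read_state();print(s["time_s"],s["position"].round(4),s["force"].round(1))
c=viewer.capture("wrist");np.savez("w1.npz",**c);cv2.imwrite("pics/w1.png",c["color"][:,:,::-1])
go([.4725,-.300,.019],-95.2)
E
```

```text
5.0667 [ 0.4721 -0.2975  0.1577] [-0.1  0.3 -3.8]
off mm [  0.3   2.7 139. ] dr [-0.14  0.01  0.14] J [-44.  30.  95.   0.  55.  51.]
```

View pics/w1.png

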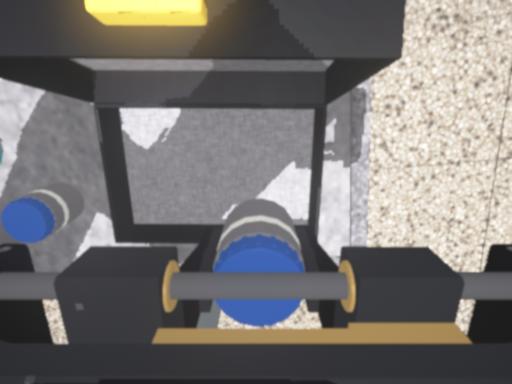

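```bash
python3 - <<'E'
from h import *
c=dict(np.load("w1.npz"))
for uv in((118,242),(318,240),(96,106),(327,104)): print(uv,ray(c,uv,.045).round(4))
for uv in((133,225),(308,225),(120,107),(315,107)): print("floor/inner",uv,ray(c,uv,.045).round(4),ray(c,uv,.004).round(4))
print(-c["R"].T@c["t"])
E
```

```text
(118, 242) [ 0.4276 -0.1487  0.045 ]
(318, 240) [ 0.4119 -0.352   0.045 ]
(96, 106) [ 0.5607 -0.1604  0.045 ]
(327, 104) [ 0.5441 -0.3637  0.045 ]
floor/inner (133, 225) [ 0.4449 -0.1681  0.045 ] [ 0.4281 -0.1476  0.004 ]
floor/inner (308, 225) [ 0.4294 -0.3425  0.045 ] [ 0.4104 -0.3482  0.004 ]
floor/inner (120, 107) [ 0.5579 -0.1814  0.045 ] [ 0.5581 -0.1629  0.004 ]
floor/inner (315, 107) [ 0.5425 -0.3531  0.045 ] [ 0.5404 -0.3603  0.004 ]
[ 0.55684764 -0.30500616  0.31932607]
```

Emit:
servo_tool(targets=[{"offset":[0.0036,0.0023,0.03],"dr":[-0.1,0,0.1]},{"offset":[0.0036,0.0023,0.06],"dr":[-0.1,0,0.1]},{"offset":[0.0036,0.0023,0.085],"dr":[-0.1,0,0.1]},{"offset":[0.0036,0.0023,0.105],"dr":[-0.1,0,0.1]},{"offset":[0.0036,0.0023,0.12],"dr":[-0.1,0,0.1]},{"offset":[0.0036,0.0023,0.13],"dr":[-0.1,0,0.1]},{"offset":[0.0036,0.0023,0.135],"dr":[-0.1,0,0.1]},{"offset":[0.0036,0.0023,0.1375],"dr":[-0.1,0,0.1]},{"offset":[0.0036,0.0023,0.1375],"dr":[-0.1,0,0.1]},{"offset":[0.0036,0.0023,0.1375],"dr":[-0.1,0,0.1]}])

```text
time_s: 5.95
position: [0.4772, -0.3024, 0.022]
tcp_rot: [[0.996, -0.092, 0.003], [-0.092, -0.996, -0.002], [0.003, 0.002, -1.0]]
force: [-0.5, -0.1, -4.0]
opening: 0.512
grasp_force: 30.0
```

Emit:
servo_tool(targets=[{"offset":[0,0,0.001],"dr":[0,0,0]},{"offset":[0,0,0.002],"dr":[0,0,0]},{"offset":[0,0,0.002],"dr":[0,0,0]},{"offset":[0,0,0.002],"dr":[0,0,0]}])

```text
time_s: 6.28
position: [0.4767, -0.3022, 0.0196]
tcp_rot: [[0.996, -0.092, 0.002], [-0.092, -0.996, -0.002], [0.002, 0.001, -1.0]]
force: [0.1, 0.4, -5.0]
opening: 0.512
grasp_force: 30.0
```

Emit:
servo_tool(targets=[{"offset":[0,0,0.001],"dr":[0,0,0]},{"offset":[0,0,0.002],"dr":[0,0,0]},{"offset":[0,0,0.002],"dr":[0,0,0]}])

```text
time_s: 6.53
position: [0.4768, -0.3023, 0.0189]
tcp_rot: [[0.996, -0.092, 0.002], [-0.092, -0.996, -0.002], [0.002, 0.002, -1.0]]
force: [-1.9, 2.1, 7.8]
opening: 0.511
grasp_force: 30.0
```

Contact made. Release with a limited opening, then rise.

Emit:
servo_tool(targets=[{"offset":[0,0,0],"dr":[0,0,0]},{"offset":[0,0,0],"dr":[0,0,0]},{"offset":[0,0,0],"dr":[0,0,0]},{"offset":[0,0,0],"dr":[0,0,0]},{"offset":[0,0,0],"dr":[0,0,0]},{"offset":[0,0,-0.02],"dr":[0,0,0]},{"offset":[0,0,-0.05],"dr":[0,0,0]},{"offset":[0,0,-0.09],"dr":[0,0,0]},{"offset":[0,0,-0.13],"dr":[0,0,0]},{"offset":[0,0,-0.15],"dr":[0,0,0]},{"offset":[0,0,-0.15],"dr":[0,0,0]}], gripper=-0.33)

```text
time_s: 7.45
position: [0.4791, -0.3043, 0.1725]
tcp_rot: [[0.996, -0.092, 0.01], [-0.092, -0.996, -0.009], [0.011, 0.008, -1.0]]
force: [0.3, 0.1, -0.3]
opening: 0.664
grasp_force: 0.0
```

```bash
python3 - <<'E'
from h import *
c=viewer.capture("top")
for ce,s in blobs(c["color"],(105,150,60),(125,255,255))[0]: print("blue",ce.round(1),s[4],ray(c,ce,.062).round(4),ray(c,ce,.066).round(4))
go([.460,-.074,.17],-95.2)
E
```

```text
blue [340.2  63.9] 124 [ 0.9357 -0.2413  0.062 ] [ 0.9336 -0.2404  0.066 ]
blue [318.   94.7] 79 [ 0.8342 -0.1665  0.062 ] [ 0.8324 -0.1658  0.066 ]
blue [228.4 226.8] 176 [0.4347 0.113  0.062 ] [0.4342 0.1128 0.066 ]
off mm [ -38.8 -226.5   -1.5] dr [ 0.29 -0.39 -0.08] J [-44.  29.  94.   0.  56.  52.]
```

Emit:
servo_tool(targets=[{"offset":[-0.0365,-0.2265,0],"dr":[0,0,0]},{"offset":[-0.0365,-0.2265,0],"dr":[0,0,0]},{"offset":[-0.0365,-0.2265,0],"dr":[0,0,0]},{"offset":[-0.0365,-0.2265,0],"dr":[0,0,0]},{"offset":[-0.0365,-0.2265,0],"dr":[0,0,0]},{"offset":[-0.0365,-0.2265,0],"dr":[0,0,0]},{"offset":[-0.0365,-0.2265,0],"dr":[0,0,0]},{"offset":[-0.0365,-0.2265,0],"dr":[0,0,0]}], gripper=-0.61)

```text
time_s: 8.17
position: [0.4598, -0.0715, 0.1657]
tcp_rot: [[0.996, -0.089, -0.001], [-0.089, -0.996, -0.0], [-0.001, 0.0, -1.0]]
force: [1.1, -0.5, -0.8]
opening: 0.803
grasp_force: 0.0
```

```bash
python3 - <<'E'
from h import *
c=viewer.capture("wrist")
for ce,s in blobs(c["color"],(105,150,60),(125,255,255))[0]: print("blue",ce.round(1),s[4],ray(c,ce,.062).round(4))
print(bot.read_state()["position"],bot.read_state()["tcp_rot"][2]);go([.461,-.074,.0145],-95.2)
E
```

```text
blue [500.2 150.1] 991 [ 0.4785 -0.2896  0.062 ]
blue [260.6 185.6] 1469 [ 0.4649 -0.0735  0.062 ]
blue [ 72.9 226.2] 1395 [0.4405 0.111  0.062 ]
[ 0.46062161 -0.07283892  0.16593999] [ 1.81225896e-04  9.69688064e-04 -9.99999513e-01]
off mm [  0.5   1.  151.4] dr [ 0.06 -0.01 -0.02] J [-23.  23. 108.  -0.  49.  73.]
```

Emit:
servo_tool(targets=[{"offset":[0.0015,0.001,0.04],"dr":[0,0,0]},{"offset":[0.0015,0.001,0.075],"dr":[0,0,0]},{"offset":[0.0015,0.001,0.105],"dr":[0,0,0]},{"offset":[0.0015,0.001,0.13],"dr":[0,0,0]},{"offset":[0.0015,0.001,0.145],"dr":[0,0,0]},{"offset":[0.0015,0.001,0.151],"dr":[0,0,0]},{"offset":[0.0015,0.001,0.151],"dr":[0,0,0]},{"offset":[0.0015,0.001,0.151],"dr":[0,0,0]}])

```text
time_s: 8.88
position: [0.4629, -0.0753, 0.0157]
tcp_rot: [[0.996, -0.094, 0.002], [-0.094, -0.996, -0.001], [0.002, 0.001, -1.0]]
force: [-0.7, -0.5, -0.5]
opening: 0.808
grasp_force: 0.0
```

Emit:
servo_tool(targets=[{"offset":[0,0,0],"dr":[0,0,0]},{"offset":[0,0,0],"dr":[0,0,0]},{"offset":[0,0,0],"dr":[0,0,0]},{"offset":[0,0,0],"dr":[0,0,0]},{"offset":[0,0,0],"dr":[0,0,0]},{"offset":[0,0,0],"dr":[0,0,0]},{"offset":[0,0,0],"dr":[0,0,0]},{"offset":[0,0,0],"dr":[0,0,0]}], gripper=1)

```text
time_s: 9.55
position: [0.4629, -0.0743, 0.0166]
tcp_rot: [[0.996, -0.092, 0.003], [-0.092, -0.996, -0.002], [0.003, 0.001, -1.0]]
force: [0.2, 0.0, 5.4]
opening: 0.519
grasp_force: 30.0
```

Emit:
servo_tool(targets=[{"offset":[0,0,-0.01],"dr":[0,0,0]},{"offset":[0,0,-0.03],"dr":[0,0,0]},{"offset":[0,0,-0.06],"dr":[0,0,0]},{"offset":[0,0,-0.09],"dr":[0,0,0]},{"offset":[0,0,-0.12],"dr":[0,0,0]},{"offset":[0,0,-0.13],"dr":[0,0,0]},{"offset":[0,0,-0.13],"dr":[0,0,0]},{"offset":[0,0,-0.13],"dr":[0,0,0]},{"offset":[0,0,-0.13],"dr":[0,0,0]},{"offset":[0,0,-0.13],"dr":[0,0,0]}])

```text
time_s: 10.38
position: [0.4612, -0.0736, 0.1447]
tcp_rot: [[0.996, -0.092, -0.001], [-0.092, -0.996, 0.0], [-0.001, 0.0, -1.0]]
force: [-0.6, -0.6, -2.0]
opening: 0.524
grasp_force: 30.0
```

```bash
python3 - <<'E'
from h import *
s=bot.read_state();print(s["force"],s["position"],s["grasp_force"])
go([.412,.351,.15],-2.5);go([.484,-.205,.15],-95.2)
E
```

```text
[-0.57715377 -0.58254607 -1.9597012 ] [ 0.46119365 -0.07364261  0.14471215] 29.99980392341995
off mm [ -88.2 -418.3   -5.2] dr [-7.000e-02  6.000e-02 -9.279e+01] J [-23.  25. 109.  -0.  46.  73.]
off mm [ 34.8 128.7  -5.3] dr [ 0.    0.08 -0.09] J [-23.  25. 109.  -0.  46.  73.]
```

Light, so it goes to the tray's far slot.

Emit:
servo_tool(targets=[{"offset":[0.003,-0.423,-0.01],"dr":[0,0,-92.8]},{"offset":[0.003,-0.423,-0.01],"dr":[0,0,-92.8]},{"offset":[0.003,-0.423,-0.01],"dr":[0,0,-92.8]},{"offset":[0.003,-0.423,-0.01],"dr":[0,0,-92.8]},{"offset":[0.003,-0.423,-0.01],"dr":[0,0,-92.8]},{"offset":[0.003,-0.423,-0.01],"dr":[0,0,-92.8]},{"offset":[0.003,-0.423,-0.01],"dr":[0,0,-92.8]},{"offset":[0.003,-0.423,-0.01],"dr":[0,0,-92.8]},{"offset":[0.003,-0.423,-0.01],"dr":[0,0,-92.8]},{"offset":[0.003,-0.423,-0.01],"dr":[0,0,-92.8]},{"offset":[0.003,-0.423,-0.01],"dr":[0,0,-92.8]},{"offset":[0.003,-0.423,-0.01],"dr":[0,0,-92.8]},{"offset":[0.003,-0.423,-0.01],"dr":[0,0,-92.8]},{"offset":[0.003,-0.423,-0.01],"dr":[0,0,-92.8]},{"offset":[0.003,-0.423,-0.01],"dr":[0,0,-92.8]},{"offset":[0.003,-0.423,-0.01],"dr":[0,0,-92.8]},{"offset":[0.003,-0.423,-0.01],"dr":[0,0,-92.8]}])

```text
time_s: 11.8
position: [0.5042, 0.3464, 0.1549]
tcp_rot: [[0.046, 0.999, 0.001], [0.999, -0.046, -0.002], [-0.002, 0.001, -1.0]]
force: [0.6, 0.4, -1.6]
opening: 0.523
grasp_force: 30.0
```

```bash
python3 - <<'E'
from h import *
s=bot.read_state();print(s["time_s"],s["force"],s["position"],s["grasp_force"])
go([.503,.348,.022],-2.5)
E
```

```text
11.8 [ 0.60130742  0.43608056 -1.57433864] [0.50416526 0.34635617 0.15489811] 29.999807954351645
off mm [  1.8  -1.3 132.9] dr [ 0.04  0.09 -0.12] J [24. 34. 88. -0. 58. 27.]
```

Emit:
servo_tool(targets=[{"offset":[0.0018,-0.0013,0.04],"dr":[0,0,0]},{"offset":[0.0018,-0.0013,0.075],"dr":[0,0,0]},{"offset":[0.0018,-0.0013,0.1],"dr":[0,0,0]},{"offset":[0.0018,-0.0013,0.118],"dr":[0,0,0]},{"offset":[0.0018,-0.0013,0.127],"dr":[0,0,0]},{"offset":[0.0018,-0.0013,0.131],"dr":[0,0,0]},{"offset":[0.0018,-0.0013,0.133],"dr":[0,0,0]},{"offset":[0.0018,-0.0013,0.134],"dr":[0,0,0]},{"offset":[0.0018,-0.0013,0.134],"dr":[0,0,0]},{"offset":[0.0018,-0.0013,0.134],"dr":[0,0,0]}])

```text
time_s: 12.63
position: [0.5041, 0.3489, 0.0228]
tcp_rot: [[0.044, 0.999, 0.004], [0.999, -0.044, -0.0], [-0.0, 0.004, -1.0]]
force: [-0.7, -0.6, 0.1]
opening: 0.523
grasp_force: 30.0
```

Emit:
servo_tool(targets=[{"offset":[0,0,0.001],"dr":[0,0,0]},{"offset":[0,0,0.002],"dr":[0,0,0]},{"offset":[0,0,0.002],"dr":[0,0,0]},{"offset":[0,0,0.002],"dr":[0,0,0]}])

```text
time_s: 12.97
position: [0.5039, 0.3488, 0.0207]
tcp_rot: [[0.043, 0.999, 0.003], [0.999, -0.043, -0.001], [-0.0, 0.003, -1.0]]
force: [1.8, -0.6, 5.9]
opening: 0.525
grasp_force: 30.0
```

Emit:
servo_tool(targets=[{"offset":[0,0,0],"dr":[0,0,0]},{"offset":[0,0,0],"dr":[0,0,0]},{"offset":[0,0,0],"dr":[0,0,0]},{"offset":[0,0,0],"dr":[0,0,0]},{"offset":[0,0,0],"dr":[0,0,0]},{"offset":[0,0,-0.02],"dr":[0,0,0]},{"offset":[0,0,-0.05],"dr":[0,0,0]},{"offset":[0,0,-0.09],"dr":[0,0,0]},{"offset":[0,0,-0.13],"dr":[0,0,0]},{"offset":[0,0,-0.15],"dr":[0,0,0]},{"offset":[0,0,-0.15],"dr":[0,0,0]},{"offset":[0,0,-0.15],"dr":[0,0,0]},{"offset":[0,0,-0.15],"dr":[0,0,0]}], gripper=-0.33)

```text
time_s: 14.05
position: [0.5021, 0.3482, 0.1684]
tcp_rot: [[0.043, 0.999, -0.001], [0.999, -0.043, -0.002], [-0.002, -0.0, -1.0]]
force: [-0.3, -1.0, 0.5]
opening: 0.665
grasp_force: 0.0
```

```bash
python3 - <<'E'
from h import *
go([.437,.113,.17],-2.5)
E
```

```text
off mm [-237.8  -54.8   -1.1] dr [-0.03  0.13  0.01] J [24. 33. 87. -0. 60. 27.]
```

Emit:
servo_tool(targets=[{"offset":[-0.2375,-0.055,0],"dr":[0,0,0]},{"offset":[-0.2375,-0.055,0],"dr":[0,0,0]},{"offset":[-0.2375,-0.055,0],"dr":[0,0,0]},{"offset":[-0.2375,-0.055,0],"dr":[0,0,0]},{"offset":[-0.2375,-0.055,0],"dr":[0,0,0]},{"offset":[-0.2375,-0.055,0],"dr":[0,0,0]},{"offset":[-0.2375,-0.055,0],"dr":[0,0,0]},{"offset":[-0.2375,-0.055,0],"dr":[0,0,0]},{"offset":[-0.2375,-0.055,0],"dr":[0,0,0]}], gripper=-0.7)

```text
time_s: 14.8
position: [0.4375, 0.1139, 0.1686]
tcp_rot: [[0.044, 0.999, -0.0], [0.999, -0.044, -0.001], [-0.001, -0.0, -1.0]]
force: [-0.1, 0.6, 0.3]
opening: 0.852
grasp_force: 0.0
```

```bash
python3 - <<'E'
from h import *
c=viewer.capture("wrist")
for ce,s in blobs(c["color"],(105,150,60),(125,255,255))[0]: print("blue",ce.round(1),s[4],ray(c,ce,.062).round(4))
go([.437,.114,.0145],-2.5)
E
```

```text
blue [259.1 187.4] 1446 [0.4385 0.1163 0.062 ]
off mm [ -0.4  -0.8 154.4] dr [0.02 0.05 0.03] J [  0.  22. 109.  -0.  49.   3.]
```

Emit:
servo_tool(targets=[{"offset":[0,0,0.04],"dr":[0,0,0]},{"offset":[0,0,0.075],"dr":[0,0,0]},{"offset":[0,0,0.105],"dr":[0,0,0]},{"offset":[0,0,0.13],"dr":[0,0,0]},{"offset":[0,0,0.147],"dr":[0,0,0]},{"offset":[0,0,0.153],"dr":[0,0,0]},{"offset":[0,0,0.153],"dr":[0,0,0]},{"offset":[0,0,0.153],"dr":[0,0,0]}])

```text
time_s: 15.52
position: [0.4383, 0.1145, 0.0166]
tcp_rot: [[0.042, 0.999, 0.002], [0.999, -0.042, -0.001], [-0.001, 0.002, -1.0]]
force: [0.1, 0.0, 0.6]
opening: 0.853
grasp_force: 0.0
```

Emit:
servo_tool(targets=[{"offset":[0,0,0],"dr":[0,0,0]},{"offset":[0,0,0],"dr":[0,0,0]},{"offset":[0,0,0],"dr":[0,0,0]},{"offset":[0,0,0],"dr":[0,0,0]},{"offset":[0,0,0],"dr":[0,0,0]},{"offset":[0,0,0],"dr":[0,0,0]},{"offset":[0,0,0],"dr":[0,0,0]},{"offset":[0,0,0],"dr":[0,0,0]},{"offset":[0,0,0],"dr":[0,0,0]}], gripper=1)

```text
time_s: 16.27
position: [0.4381, 0.1136, 0.0172]
tcp_rot: [[0.043, 0.999, 0.002], [0.999, -0.043, -0.001], [-0.001, 0.002, -1.0]]
force: [-0.6, -0.4, 6.5]
opening: 0.519
grasp_force: 30.0
```

Emit:
servo_tool(targets=[{"offset":[0,0,-0.01],"dr":[0,0,0]},{"offset":[0,0,-0.03],"dr":[0,0,0]},{"offset":[0,0,-0.06],"dr":[0,0,0]},{"offset":[0,0,-0.09],"dr":[0,0,0]},{"offset":[0,0,-0.12],"dr":[0,0,0]},{"offset":[0,0,-0.14],"dr":[0,0,0]},{"offset":[0,0,-0.14],"dr":[0,0,0]},{"offset":[0,0,-0.14],"dr":[0,0,0]},{"offset":[0,0,-0.14],"dr":[0,0,0]},{"offset":[0,0,-0.14],"dr":[0,0,0]}])

```text
time_s: 17.1
position: [0.436, 0.1137, 0.1548]
tcp_rot: [[0.044, 0.999, -0.003], [0.999, -0.044, -0.001], [-0.001, -0.003, -1.0]]
force: [-0.1, 0.2, -5.8]
opening: 0.529
grasp_force: 30.0
```

```bash
python3 - <<'E'
from h import *
s=bot.read_state();print(s["force"],s["position"],s["grasp_force"])
go([.415,.352,.155],-2.5);go([.484,-.205,.155],-95.2)
E
```

```text
[-0.13705715  0.18025942 -5.77176624] [0.43602969 0.11370303 0.15476571] 29.99897225861787
off mm [237.2 -31.4  -0.5] dr [-0.18  0.08  0.  ] J [  0.  23. 110.  -0.  46.   3.]
off mm [-316.3   61.8    0. ] dr [-8.00e-02  2.10e-01  9.27e+01] J [  0.  23. 110.  -0.  46.   3.]
```

B is heavy too: case left slot.

Emit:
servo_tool(targets=[{"offset":[-0.316,0.062,-0.005],"dr":[0,0,92.7]},{"offset":[-0.316,0.062,-0.005],"dr":[0,0,92.7]},{"offset":[-0.316,0.062,-0.005],"dr":[0,0,92.7]},{"offset":[-0.316,0.062,-0.005],"dr":[0,0,92.7]},{"offset":[-0.316,0.062,-0.005],"dr":[0,0,92.7]},{"offset":[-0.316,0.062,-0.005],"dr":[0,0,92.7]},{"offset":[-0.316,0.062,-0.005],"dr":[0,0,92.7]},{"offset":[-0.316,0.062,-0.005],"dr":[0,0,92.7]},{"offset":[-0.316,0.062,-0.005],"dr":[0,0,92.7]},{"offset":[-0.316,0.062,-0.005],"dr":[0,0,92.7]},{"offset":[-0.316,0.062,-0.005],"dr":[0,0,92.7]},{"offset":[-0.316,0.062,-0.005],"dr":[0,0,92.7]},{"offset":[-0.316,0.062,-0.005],"dr":[0,0,92.7]},{"offset":[-0.316,0.062,-0.005],"dr":[0,0,92.7]},{"offset":[-0.316,0.062,-0.005],"dr":[0,0,92.7]},{"offset":[-0.316,0.062,-0.005],"dr":[0,0,92.7]},{"offset":[-0.316,0.062,-0.005],"dr":[0,0,92.7]}])

```text
time_s: 18.52
position: [0.4857, -0.2043, 0.1614]
tcp_rot: [[0.996, -0.089, 0.0], [-0.089, -0.996, -0.0], [0.0, 0.0, -1.0]]
force: [-0.1, 0.6, -5.0]
opening: 0.523
grasp_force: 30.0
```

```bash
python3 - <<'E'
from h import *
s=bot.read_state();print(s["force"],s["position"])
go([.484,-.205,.0215],-95.2)
E
```

```text
[-0.11007204  0.60283336 -4.97959235] [ 0.48570039 -0.20433545  0.16139694]
off mm [ -1.7   0.8 139.9] dr [ 0.02 -0.02  0.11] J [-35.  28. 100.  -0.  53.  60.]
```

Emit:
servo_tool(targets=[{"offset":[-0.002,0.0005,0.04],"dr":[0,0,0]},{"offset":[-0.002,0.0005,0.075],"dr":[0,0,0]},{"offset":[-0.002,0.0005,0.105],"dr":[0,0,0]},{"offset":[-0.002,0.0005,0.123],"dr":[0,0,0]},{"offset":[-0.002,0.0005,0.133],"dr":[0,0,0]},{"offset":[-0.002,0.0005,0.137],"dr":[0,0,0]},{"offset":[-0.002,0.0005,0.139],"dr":[0,0,0]},{"offset":[-0.002,0.0005,0.14],"dr":[0,0,0]},{"offset":[-0.002,0.0005,0.14],"dr":[0,0,0]},{"offset":[-0.002,0.0005,0.14],"dr":[0,0,0]}])

```text
time_s: 19.35
position: [0.4851, -0.2056, 0.0233]
tcp_rot: [[0.996, -0.09, 0.004], [-0.09, -0.996, -0.003], [0.004, 0.002, -1.0]]
force: [-0.2, 1.4, -5.4]
opening: 0.521
grasp_force: 30.0
```

Emit:
servo_tool(targets=[{"offset":[0,0,0.001],"dr":[0,0,0]},{"offset":[0,0,0.002],"dr":[0,0,0]},{"offset":[0,0,0.003],"dr":[0,0,0]},{"offset":[0,0,0.003],"dr":[0,0,0]},{"offset":[0,0,0.003],"dr":[0,0,0]}])

```text
time_s: 19.77
position: [0.4854, -0.2057, 0.0218]
tcp_rot: [[0.996, -0.09, 0.005], [-0.09, -0.996, -0.003], [0.005, 0.003, -1.0]]
force: [-1.2, 1.4, 12.9]
opening: 0.524
grasp_force: 30.0
```

Emit:
servo_tool(targets=[{"offset":[0,0,0],"dr":[0,0,0]},{"offset":[0,0,0],"dr":[0,0,0]},{"offset":[0,0,0],"dr":[0,0,0]},{"offset":[0,0,0],"dr":[0,0,0]},{"offset":[0,0,0],"dr":[0,0,0]},{"offset":[0,0,-0.02],"dr":[0,0,0]},{"offset":[0,0,-0.05],"dr":[0,0,0]},{"offset":[0,0,-0.09],"dr":[0,0,0]},{"offset":[0,0,-0.13],"dr":[0,0,0]},{"offset":[0,0,-0.17],"dr":[0,0,0]},{"offset":[0,0,-0.21],"dr":[0,0,0]},{"offset":[0,0,-0.25],"dr":[0,0,0]},{"offset":[0,0,-0.28],"dr":[0,0,0]},{"offset":[0,0,-0.28],"dr":[0,0,0]},{"offset":[0,0,-0.28],"dr":[0,0,0]}], gripper=-0.33)

```text
time_s: 21.02
position: [0.4846, -0.2053, 0.3011]
tcp_rot: [[0.996, -0.09, 0.006], [-0.09, -0.996, -0.004], [0.006, 0.004, -1.0]]
force: [0.7, -0.1, -0.9]
opening: 0.666
grasp_force: 0.0
```

```bash
python3 - <<'E'
from h import *
c=viewer.capture("scene");d=viewer.capture("top")
g=cv2.resize(c["color"][130:345,140:420,::-1],None,fx=2.6,fy=2.6,interpolation=2);cv2.imwrite("pics/s1.png",g)
for n,x in(("s",c),("t",d)):
  for nm,lo,hi in(("b",(105,150,60),(125,255,255)),("y",(20,150,120),(34,255,255))):
    for ce,s in blobs(x["color"],lo,hi,20)[0]: print(n,nm,ce.round(1),s[4],ray(x,ce,.062).round(3))
M=[p["camera_matrix"]@np.c_[p["R"],p["t"]] for p in(d,c)]
X=cv2.triangulatePoints(M[0],M[1],np.array((367.1,159.1)),np.array((367.3,221.7)));print("tab",(X[:3]/X[3]).ravel())
s=bot.read_state();print(s["time_s"],s["position"],s["joint_positions"])
E
```

```text
s b [131.5   5.3] 21 [0.934 1.828 0.062]
s b [143.5   4.1] 33 [1.003 1.807 0.062]
s b [195.8 145.5] 27 [0.509 0.351 0.062]
s b [424.  175.2] 111 [ 0.984 -0.2    0.062]
s b [383.6 182.4] 65 [ 0.858 -0.144  0.062]
s b [308.  261.5] 232 [ 0.484 -0.209  0.062]
s b [335.4 292. ] 280 [ 0.476 -0.305  0.062]
s y [385.1 163.5] 34 [ 0.934 -0.092  0.062]
s y [367.8 222.2] 112 [ 0.697 -0.217  0.062]
t b [340.2  63.8] 124 [ 0.936 -0.242  0.062]
t b [318.   94.8] 80 [ 0.834 -0.166  0.062]
t b [147.4 206.1] 164 [0.5   0.346 0.062]
t y [299.9  72.8] 64 [ 0.908 -0.115  0.062]
tab [ 0.59136566 -0.26657664  0.18387894]
21.1167 [ 0.48287685 -0.20415614  0.29795315] [-3.51396268e+01  1.74878226e+01  9.08612500e+01 -3.78617479e-03
  7.16849189e+01  6.00518649e+01]
```

View pics/s1.png

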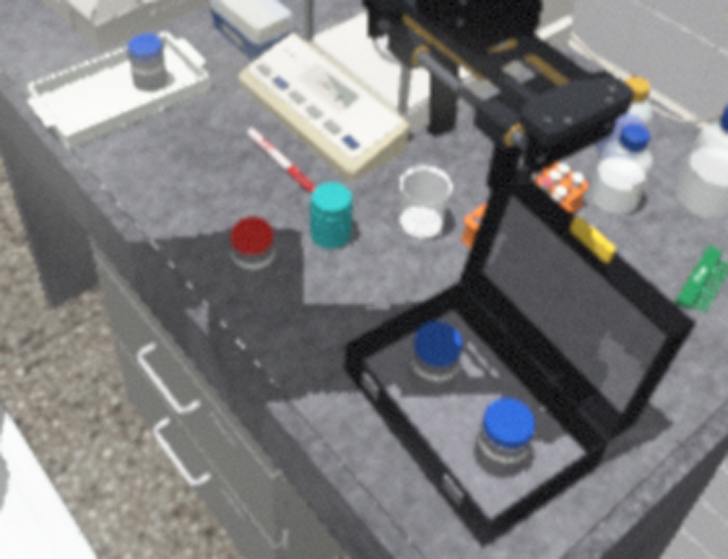

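All three stand upright: two in the case at crop (440,350) and (508,430), and one in the tray at (147,62). The red canister is untouched. Now the closed fingers go behind the lid.

Emit:
servo_tool(targets=[{"offset":[0.04,0.012,0],"dr":[0,0,0]},{"offset":[0.08,0.024,0],"dr":[0,0,0]},{"offset":[0.12,0.036,0],"dr":[0,0,0]},{"offset":[0.155,0.049,0],"dr":[0,0,0]},{"offset":[0.175,0.049,0],"dr":[0,0,0]},{"offset":[0.175,0.049,0],"dr":[0,0,0]},{"offset":[0.175,0.049,0],"dr":[0,0,0]},{"offset":[0.175,0.049,0.03],"dr":[0,0,0]},{"offset":[0.175,0.049,0.06],"dr":[0,0,0]},{"offset":[0.175,0.049,0.09],"dr":[0,0,0]},{"offset":[0.175,0.049,0.12],"dr":[0,0,0]},{"offset":[0.175,0.049,0.14],"dr":[0,0,0]},{"offset":[0.175,0.049,0.15],"dr":[0,0,0]},{"offset":[0.175,0.049,0.15],"dr":[0,0,0]},{"offset":[0.175,0.049,0.15],"dr":[0,0,0]}], gripper=1)

```text
time_s: 22.37
position: [0.6531, -0.2693, 0.1495]
tcp_rot: [[0.996, -0.091, 0.001], [-0.091, -0.996, -0.001], [0.001, 0.001, -1.0]]
force: [-0.2, -0.4, 0.4]
opening: 0.005
grasp_force: 0.0
```

```bash
python3 - <<'E'
from h import *
s=bot.read_state();p=s["position"]-[.5487,-.2592,.0455]
print(s["time_s"],p@[.996,-.09,0],p@[.09,.996,0],p[2],s["force"].round(1))
c=viewer.capture("scene");cv2.imwrite("pics/s2.png",cv2.resize(c["color"][150:345,250:470,::-1],None,fx=2.6,fy=2.6,interpolation=2))
E
```

```text
22.3667 0.10493187597407638 -0.0006803361532828443 0.10402113816649645 [-0.2 -0.4  0.4]
```

View pics/s2.png

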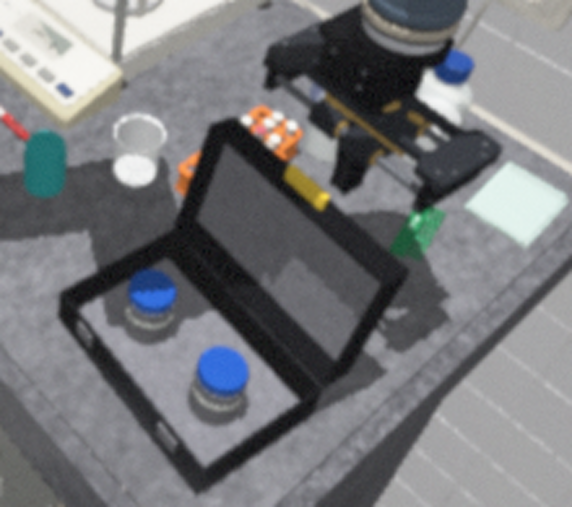

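The fingers are behind the lid and the tab is at (307,187). Pull towards the robot.

Emit:
servo_tool(targets=[{"offset":[-0.012,0,0],"dr":[0,0,0]},{"offset":[-0.024,0,0],"dr":[0,0,0]},{"offset":[-0.036,0,0],"dr":[0,0,0]},{"offset":[-0.048,0,0],"dr":[0,0,0]},{"offset":[-0.06,0,0],"dr":[0,0,0]},{"offset":[-0.07,0,0],"dr":[0,0,0]},{"offset":[-0.07,0,0],"dr":[0,0,0]}])

```text
time_s: 23.0
position: [0.5848, -0.2643, 0.1528]
tcp_rot: [[0.996, -0.091, 0.007], [-0.091, -0.996, -0.005], [0.007, 0.004, -1.0]]
force: [0.8, -1.0, 0.9]
opening: 0.009
grasp_force: 0.0
```

Emit:
servo_tool(targets=[{"offset":[-0.012,0,0],"dr":[0,0,0]},{"offset":[-0.024,0,0],"dr":[0,0,0]},{"offset":[-0.036,0,0],"dr":[0,0,0]},{"offset":[-0.048,0,0],"dr":[0,0,0]},{"offset":[-0.06,0,0],"dr":[0,0,0]},{"offset":[-0.06,0,0],"dr":[0,0,0]}])

```text
time_s: 23.5
position: [0.5238, -0.258, 0.1507]
tcp_rot: [[0.996, -0.091, 0.002], [-0.091, -0.996, -0.002], [0.003, 0.002, -1.0]]
force: [0.3, 0.7, 0.8]
opening: 0.009
grasp_force: 0.0
```

```bash
python3 - <<'E'
from h import *
c=viewer.capture("scene");cv2.imwrite("pics/s3.png",cv2.resize(c["color"][150:345,250:470,::-1],None,fx=2.6,fy=2.6,interpolation=2))
for ce,s in blobs(c["color"],(20,150,90),(34,255,255),20)[0]: print(ce,s)
E
```

```text
[326.88073394 249.06422018] [319 241  17  17 109]
```

View pics/s3.png

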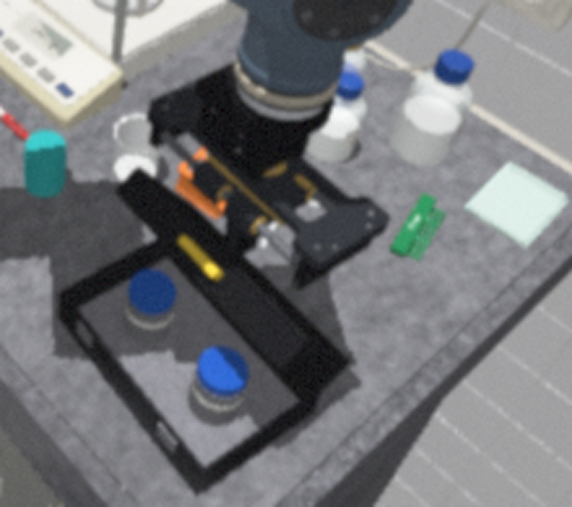

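The lid is at about 0.96 rad with the tab at (200,257). Follow the arc down.

Emit:
servo_tool(targets=[{"offset":[-0.01,0,0.001],"dr":[0,0,0]},{"offset":[-0.0207,0,0.0046],"dr":[0,0,0]},{"offset":[-0.031,0,0.0095],"dr":[0,0,0]},{"offset":[-0.041,0,0.0153],"dr":[0,0,0]},{"offset":[-0.051,0,0.0235],"dr":[0,0,0]},{"offset":[-0.06,0,0.0322],"dr":[0,0,0]},{"offset":[-0.0675,0,0.0415],"dr":[0,0,0]},{"offset":[-0.0743,0,0.0513],"dr":[0,0,0]},{"offset":[-0.0743,0,0.0513],"dr":[0,0,0]}])

```text
time_s: 24.3
position: [0.4486, -0.2501, 0.0965]
tcp_rot: [[0.996, -0.091, -0.002], [-0.091, -0.996, 0.002], [-0.002, -0.001, -1.0]]
force: [0.1, -0.6, -0.4]
opening: 0.006
grasp_force: 0.0
```

Emit:
servo_tool(targets=[{"offset":[-0.0045,0,0.008],"dr":[0,0,0]},{"offset":[-0.008,0,0.014],"dr":[0,0,0]},{"offset":[-0.009,0,0.019],"dr":[0,0,0]},{"offset":[-0.009,0,0.022],"dr":[0,0,0]},{"offset":[-0.009,0,0.022],"dr":[0,0,0]},{"offset":[-0.009,0,0.022],"dr":[0,0,0]}])

```text
time_s: 24.8
position: [0.4413, -0.2505, 0.0777]
tcp_rot: [[0.996, -0.09, 0.001], [-0.09, -0.996, -0.002], [0.001, 0.002, -1.0]]
force: [-4.4, 1.7, 16.2]
opening: 0.011
grasp_force: 8.3
```

Emit:
servo_tool(targets=[{"offset":[0,0,0.001],"dr":[0,0,0]},{"offset":[0,0,0.001],"dr":[0,0,0]},{"offset":[0,0,-0.01],"dr":[0,0,0]},{"offset":[0,0,-0.04],"dr":[0,0,0]},{"offset":[0,0,-0.08],"dr":[0,0,0]},{"offset":[0,0,-0.12],"dr":[0,0,0]},{"offset":[0,0,-0.15],"dr":[0,0,0]},{"offset":[0,0,-0.15],"dr":[0,0,0]},{"offset":[0,0,-0.15],"dr":[0,0,0]}])

```text
time_s: 25.55
position: [0.4424, -0.2509, 0.2278]
tcp_rot: [[0.996, -0.09, 0.005], [-0.09, -0.996, -0.005], [0.006, 0.004, -1.0]]
force: [-0.2, 0.2, 0.0]
opening: 0.007
grasp_force: 0.0
```

```bash
python3 - <<'E'
from h import *
c=viewer.capture("scene");cv2.imwrite("pics/s4.png",cv2.resize(c["color"][130:345,140:420,::-1],None,fx=2.6,fy=2.6,interpolation=2))
E
```

```text
(no output)
```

View pics/s4.png

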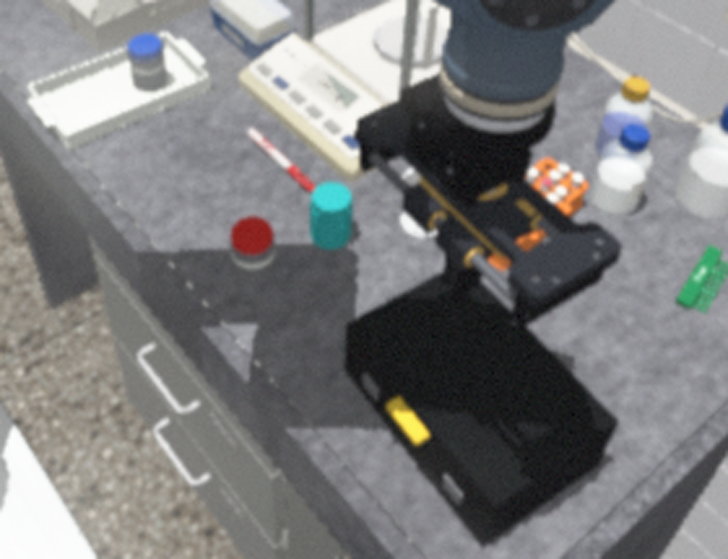

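The lid lies shut with the tab at (408,420), the fingertip stopped exactly at the shut height, and the bystanders are in place. Handing in.

```bash
python3 -c "
from rig import ticket
print(ticket.hand_in())"
```

```text
the job is handed in; nothing more can be done
None
```

I put the two heavy canisters in the case and the light one in the tray, closed the lid gently, and handed the job in at about 26 s of the 72 s allowed; the hand-in returned no verdict.

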